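Hold the wide suction shutter half open with its stay bar

ROBOT

A 6-joint arm with a two-finger parallel gripper is mounted at the origin on the work surface. World frame = base frame: x ahead of the robot, y to its left, z up, the work surface at z = 0. Lengths are in m, angles in rad, forces in N, time in s.
With the tool pointing down it reaches from about 0.275 to 0.875 m from the base axis. Payload 12.5 kg.
Tool frame: the origin (TCP) lies at the very end of the fingers, on their centre line; the grasp point (between the pads) lies 19 mm behind it; x points along the fingers, y is the direction in which the jaws open and shut, and the axes are right-handed (so a half turn about x gives the same grasp; the last joint's range is limited). The gripper opens to 85 mm and grips with 20 to 120 N. Pads are 22 mm wide; open, the fingers measure 114 mm over their backs; the gripper's body (76 mm by 85 mm) begins 54 mm behind the grasp point. The pads swing forward as they close: fully open they stand 13 mm farther back than shut.
Start: joints at [1.096, 0.351, 1.652, -0, 1.139, -0.085], TCP at [0.209, 0.509, 0.231] pointing down, gripper open.
Joint ranges: [-2.75, 2.75], [-0.79, 2.1], [0.01, 2.65], [-1.57, 4.71], [0.07, 3.14], [-2.87, 2.87]. Speed limits (rad/s): [2.22, 2.22, 2.79, 3.14, 3.14, 3.14].

INTERFACE

Orientations are given as a 3x3 rotation matrix whose columns are the frame's x, y, z axes.
In Python, from bench import manip gives the robot as it stands. Calls block until the motion is done:
- manip.move_ptp(position, orientation): joint-space move of the TCP to a pose.
- manip.move_l(position, attitude=None, max_speed=0.15): straight line of the TCP; attitude=None keeps the orientation; max_speed is the mean speed in m/s.
- manip.move_j(angles): joint-space move.
- manip.set_gripper(opening, effort=None): opening from 0.0 (shut) to 1.0 (fully open); effort is the grip in N (None keeps the last); returns when the fingers have stopped.
- manip.dwell(seconds).
- manip.inverse_kinematics(position, orientation): joint angles nearest the present ones, or None.
- manip.grab_frame(name): name is "scene" or "top" or "wrist"; returns (picture, depth): 384x512x3 uint8, red, green, blue; 384x512 float32, m along the optical axis (not along the pixel's ray), 0 where there is no reading.
- manip.get_calibration(name): a dict with "camera_matrix" (3x3 intrinsics, pixels), "R" (3x3) and "t" (3): a world point X has camera coordinates R X + t. Camera axes: x right, y down, z forward; pixel columns grow to the right and rows downward; lengths in m; the calibration is good to about 2 mm. A picture is of the moment at which its call begins: read the wrist's pose just before it. get_calibration takes no time and is no camera call; for the wrist camera it gives the pose at the moment of the call.
A pose or a line that the arm cannot do raises manip.Unreachable and nothing moves.
- manip.sign_off(): hands the job in, once; it reports no verdict.
Trained networks look in the newest picture that a camera, given by its name, has taken for a name from the list of things; names that differ only in an ending like _2 or _b are one class to them, and where a whole thing is asked for, a point or a joint stands for the part that bears it (a point fixed in the world has none). Each returns a list of dicts, best first, with "confidence" (0 to 1); they miss things now and then, are a little off and sometimes report something else, mostly with a low value. They report only what shows in the picture. A call takes as long as a camera call.
- manip.look_for(camera, name): "at" ([x, y, z] in m, in world coordinates, good to about 4 mm: the middle of the surface that is visible of it).
Readings, each from a call of its own:
- manip.current_time(): time.
- manip.current_qpos(): joint angles.
- manip.current_joint_vel(): joint speeds.
- manip.current_joint_torque(): joint torques, N m.
- manip.current_ee_pos(): TCP position.
- manip.current_tcp_rot(): TCP orientation.
- manip.current_force(): force on the tool from outside, world axes, zero at the start.
- manip.current_ft_torque(): the same for the moment, N m.
- manip.current_grip_width(): opening from 0.0 (shut) to 1.0 (fully open).
Only numpy, scipy, OpenCV 4.12 (cv2) and the standard library are available. Lean on these libraries where they do the work, as an engineer would, in place of code of your own. Each camera call takes 0.05 s, during which the arm holds its last target.

TASK

Set the wide suction shutter half open: take its stay bar by the knob, lift it clear of the peg, pull the shutter towards the knob end and drop the middle one of the bar's three holes over the peg, so that the bar lies flat again, and let go. Leave the shutter and stay bar of the narrow intake beside it as they are.

Things in the scene. Friction and masses are not known exactly. Their poses are not given: they have to be found in the camera images.
- wide_knob (a point): Grip point on the axis of the black round upright knob (22 mm diameter, 45 mm tall) at the free end of the wide intake's dark steel stay bar (40 mm wide, 5 mm thick); 25 mm above the bar's top, 20 mm below the knob's top, 78 mm above the table when the bar is flat. x runs along the bar to its pivot on the shutter, 190 mm away; the bar only swings up about y and falls back when let go.
- wide_hole2 (a point): Centre of the middle of three 25 mm holes along that bar, at mid-thickness, 92 mm from the knob's axis (the others lie 42 mm to either side); axes as the knob's. At the start the end hole next to the knob is over the peg, or the bar leans tilted on the peg's tip.
- wide_peg (a point): Point on the axis of the wide intake's fixed upright peg (10 mm diameter, tapered tip 68 mm above the table), 50 mm above the table: the hole's centre comes here when the bar is home and flat. z up; x is the sliding direction, from peg to shutter. To clear the tip with the middle hole's part of the bar, the knob must rise at least 45 mm above flat.
- wide_shutter (a joint): Opening in m of the steel shutter (136 mm wide) on the wide intake, a grey box 300 x 160 x 40 mm on the bench; it carries the bar's pivot. 0 closed (start 0 to 0.028), 0.042 half open, 0.09 stop; it opens along -x of the peg's frame, towards the knob and the robot, with about 2 N of friction. The wide intake may stand left or right of the narrow one.
- narrow_knob (a point): The same point on the thinner knob (16 mm diameter, 45 mm tall) of the narrow intake's stay bar (28 mm wide), 78 mm above the table. That intake is alike but 100 mm wide, closed, with its bar flat, and is to be left as it is.

How it is judged:
At the end, for the whole second after the job is handed in: The middle hole of the wide intake's stay bar is down over its peg: hole centre within 10 mm of the peg's axis, less than 6 mm above its home height, the bar flat within 4.5 degrees, let go (horizontal distance between wide_hole2 and wide_peg below 0.01 m and z of wide_hole2 in the frame of wide_peg below 0.006 m and angle between wide_hole2's own z axis and vertical below 0.08 rad); the robot touches nothing.
It fails at once if the narrow intake's shutter or stay bar was shifted or lifted by more than 15 mm at the knob (distance of narrow_knob from where it was at the start of the episode above 0.015 m).
It also fails if it takes over 35 s, if anything falls off the work surface, if the arm or the gripper's body presses on something with over 40 N, if the wrist force passes 120 N, or if a joint passes its speed limit or range.

## Working session

There is one attempt and no reset: what is moved stays moved. The work goes in short steps, each a Python script; the robot and the scene stay as the last script left them, time stands still between calls to the robot, and variables do not carry over. Pictures are saved under pics/ and viewed, and the job is handed in when it is done.

```bash
mkdir -p pics; python3 - <<'E'
from bench import manip
import cv2,numpy as np
print(manip.current_time())
for c in ("scene","top"):
    p,d=manip.grab_frame(c); cv2.imwrite(f"pics/{c}0.png",p[:,:,::-1]); np.save(f"pics/{c}0.npy",d)
    for n in ("wide_knob","narrow_knob","wide_shutter"):
        print(c,n,[(np.round(r["at"],4),round(r["confidence"],2)) for r in manip.look_for(c,n)])
    k=manip.get_calibration(c); print(k)
E
```

```text
0.0
scene wide_knob [(array([ 0.6127, -0.1716,  0.0692]), 0.67)]
scene narrow_knob [(array([0.6606, 0.142 , 0.0528]), 0.94), (array([ 0.6097, -0.172 ,  0.0712]), 0.59)]
scene wide_shutter [(array([ 0.7524, -0.1687,  0.0464]), 0.96)]
{'camera_matrix': array([[412.92290054,   0.        , 247.61465976],
       [  0.        , 412.92290054, 190.1380068 ],
       [  0.        ,   0.        ,   1.        ]]), 'R': array([[ 0.76236166,  0.64711443,  0.00689991],
       [ 0.52470442, -0.61184005, -0.59189275],
       [-0.3788007 ,  0.45485676, -0.80598719]]), 't': array([-0.47016805, -0.28164331,  1.07233942])}
top wide_knob [(array([ 0.6092, -0.1685,  0.0755]), 0.94)]
top narrow_knob [(array([0.6563, 0.1504, 0.0529]), 0.56), (array([ 0.6063, -0.1685,  0.0739]), 0.48)]
top wide_shutter [(array([ 0.7435, -0.1586,  0.0441]), 0.66)]
{'camera_matrix': array([[352.87775446,   0.        , 256.53305868],
       [  0.        , 352.87775446, 196.05377134],
       [  0.        ,   0.        ,   1.        ]]), 'R': array([[ 0.0222042 , -0.99972123, -0.00802738],
       [-0.99537978, -0.02135611, -0.09361097],
       [ 0.09341344,  0.01006884, -0.99557649]]), 't': array([-0.02210087,  0.63897756,  0.80042608])}
```

View pics/scene0.png

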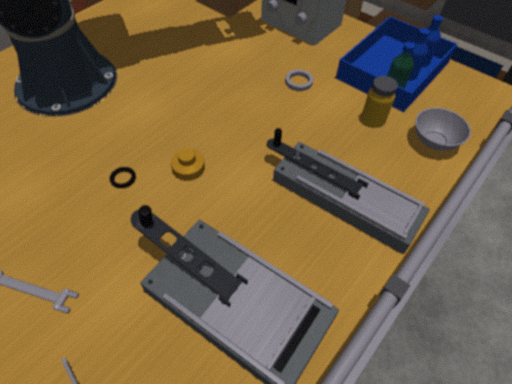

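View pics/top0.png

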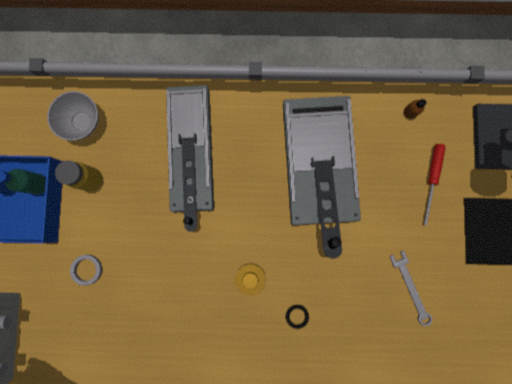

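The top view shows the wide intake on the right with its knob at about (334,243), and the narrow one on the left with its knob at (189,221). I'll zoom in to find the peg and the holes.

```bash
python3 - <<'E'
import cv2,numpy as np
a=cv2.imread("pics/top0.png")[150:262,275:370]; b=cv2.imread("pics/scene0.png")[195:310,120:260]
a=cv2.resize(a,(400,472),interpolation=cv2.INTER_CUBIC);b=cv2.resize(b,(400,329),interpolation=cv2.INTER_CUBIC)
o=np.zeros((472,800,3),np.uint8);o[:,:400]=a;o[:329,400:]=b
o=cv2.convertScaleAbs(o,alpha=1.7)
cv2.imwrite("pics/zoom0.png",o)
from bench import manip
k=manip.get_calibration("top");K=k["camera_matrix"];R=k["R"];t=k["t"];d=np.load("pics/top0.npy")
v,u=np.mgrid[0:384,0:512]
P=(np.stack([(u-K[0,2])/K[0,0]*d,(v-K[1,2])/K[1,1]*d,d],-1)-t)@R
np.save("pics/P0.npy",P)
for y in range(150,262,4):
    print(y," ".join(f"{P[y,x,2]*1000:4.0f}" for x in range(304,350,2)))
E
```

```text
150   44   43   45   45   45   44   43   44   45   46   45   44   42   41   45   44   46   42   43   43   47   45   43
154   42   44   44   46   45   42   44   44   44   46   41   44   43   45   43   44   42   44   43   45   45   43   44
158   45   42   44   42   57   47   45   45   44   43   43   43   43   42   55   58   43   46   44   43   44   45   44
162   42   46   42   44   59   50   50   49   51   53   53   54   52   51   55   57   43   43   44   43   44   44   44
166   42   45   44   42   56   48   55   55   52   53   54   54   55   52   46   46   46   43   43   47   45   42   42
170   45   41   43   43   43   44   56   55   57   56   54   55   56   58   55   38   39   39   38   36   40   35   41
174   37   41   40   40   38   38   59   58   55   55   56   56   57   57   60   40   41   39   39   40   41   39   40
178   41   40   38   41   38   37   57   60   58   57   58   58   59   58   58   40   39   40   40   39   41   39   39
182   39   39   40   38   39   39   58   62   60   39   39   38   38   62   61   39   41   40   42   42   37   41   40
186   39   39   41   40   40 
[... 1531 characters left out ...]
   -3   -2    1   -2    1   -2    1   82   81   84   85   83  123  128  128  128   79   -0   -3    4   -1
242   -2   -1   -1   -3   -3   -1    0   -1   -2   -3   84   86   91  118  128  130  129  130  131    1   -1   -1   -2
246   -3   -2    2   -1    0   -3   -1   -1    0   -0   83   83   91  109  121  129  131  129   86   -2    2   -2    1
250   -2    2   -1   -1   -0   -1    1    1    1   -2   86   88   87   87   87   88   85   87   87   -0   -3   -3    0
254    0   -0   -2   -1   -1   -2   -5    0    1    1   -3   90   88   88   90   88   88   88   90    0   -0   -2    1
258   -0   -3   -1    3   -3   -2   -1    0   -3   -1   -2   -1   -1   91   90   91   85    0   -3   -1   -1   -0    0
```

View pics/zoom0.png

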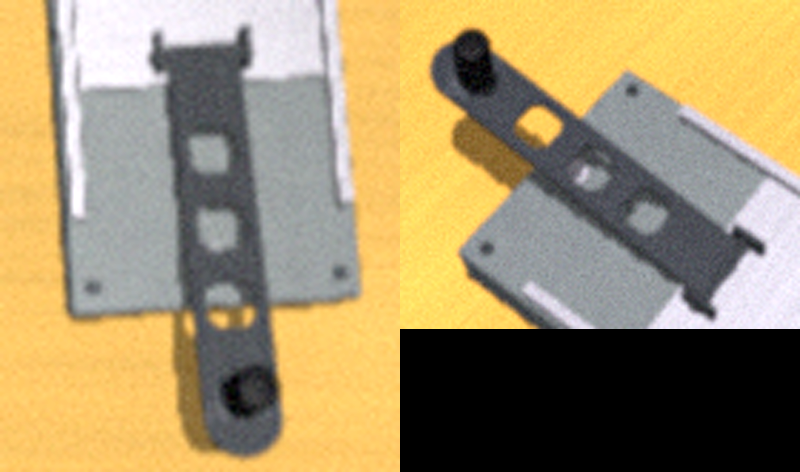

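The bar leans tilted on the peg's tip: its top rises from about 57 to 90 mm toward the knob, so no hole is engaged. I'll fit the bar's plane and axis and work out the geometry from them.

```bash
cat > fit.py <<'E'
import numpy as np
P=np.load("pics/P0.npy")
m=np.zeros(P.shape[:2],bool); m[168:262,306:346]=1
z=P[...,2]; m&=(z>.052)&(z<.093)
# plane fit with ransac-ish
idx=np.argwhere(m);X=P[m]
keep=np.ones(len(X),bool)
for i in range(8):
    c=X[keep].mean(0); u,s,vt=np.linalg.svd(X[keep]-c); n=vt[2]*np.sign(vt[2,2]); keep=abs((X-c)@n)<.004
print("plane n",n,"tilt deg",np.degrees(np.arccos(n[2])),keep.sum())
Xb=X[keep]
# axis from long edges: per-row centre
rows=idx[keep][:,0]; cs=[]
for r in range(170,250):
    q=Xb[rows==r]
    if len(q)>3: cs.append((q[0]+q[-1])/2)
cs=np.array(cs); a=np.polyfit(cs[:,0],cs[:,1],1); res=cs[:,1]-np.polyval(a,cs[:,0])
g=abs(res)<.003; a=np.polyfit(cs[g,0],cs[g,1],1)
yaw=np.arctan(a[0]); print("yaw axis deg",np.degrees(yaw),"downslope yaw",np.degrees(np.arctan2(n[1],n[0])))
# knob top
mk=np.zeros_like(m);mk[230:252,322:346]=1;mk&=(z>.122)
k=P[mk]; print("knob top",np.median(k,0),k.min(0),k.max(0),len(k))
# shutter/box height
mb=z[100:140,300:345]; print("shutter z",np.median(mb))
h=np.array([np.cos(yaw),np.sin(yaw)])
# end of bar at knob (min along)
s=Xb[:,:2]@h; print("along range",s.min(),s.max(), "end pt",Xb[s.argmin()],Xb[s.argmax()])
f=np.polyfit(s,Xb[:,2],1);print("tilt from profile",np.degrees(np.arctan(f[0])), "s at top z=.053",( .053-f[1])/f[0],"s at z .0735",(.0735-f[1])/f[0])
print("knob s",np.median(k,0)[:2]@h, "axis y at",np.polyval(a,[.6,.7,.75]))
E
python3 fit.py
```

```text
plane n [0.17406918 0.01284157 0.98464969] tilt deg 10.052019047384332 1196
yaw axis deg 4.716632096907311 downslope yaw 4.2192261531270425
knob top [ 0.5393534  -0.17303048  0.12893659] [ 0.52884386 -0.18430731  0.12270644] [ 0.56174552 -0.016508    0.85652328] 94
shutter z 0.0430808660521155
along range 0.4876678359094309 0.6906645276364952 end pt [ 0.50412866 -0.17942376  0.09181235] [ 0.70467001 -0.14130444  0.05403401]
tilt from profile -10.047923750260525 s at top z=.053 0.6957058751841463 s at z .0735 0.5800105587590448
knob s 0.5232989889436939 axis y at [-0.1685338  -0.16028308 -0.15615772]
```

Fit results:
- The tilt is about 10°, with yaw about 4.5°.
- The knob grip point is at about s=0.520, z=0.109, and the pivot is at about s=0.702, z=0.049, which matches the expected 50 mm.
- That puts the peg at about s=0.586, with the shutter open about 25 mm.

Next I'll move above the knob, aligned with its axis, and check the peg with the wrist camera.

```bash
cat > h.py <<'E'
import numpy as np, cv2
from bench import manip
YAW=np.radians(4.5)
H=np.array([np.cos(YAW),np.sin(YAW),0]); L=np.array([-np.sin(YAW),np.cos(YAW),0]); Z=np.array([0,0,1.])
# knob axis lateral coordinate / pivot along coordinate
PIV=np.array([0.702,0.0505]); 
def rot(theta,sgn):
    ax=np.sin(theta)*H+np.cos(theta)*Z      # knob axis upward
    x=-ax; y=sgn*L
    return np.column_stack([x,y,np.cross(x,y)]),ax
def grip(theta,piv_s,lat,zp=0.0505):
    """knob grip point in world for bar tilt theta (knob up), pivot at s"""
    s=piv_s-.190*np.cos(theta)+.0275*np.sin(theta); z=zp+.190*np.sin(theta)+.0275*np.cos(theta)
    return s*H+lat*L+z*Z
def tcp(theta,piv_s,lat,sgn,back=0.0,zp=0.0505):
    R,ax=rot(theta,sgn)
    return grip(theta,piv_s,lat,zp)-.019*ax+back*ax,R
E
python3 - <<'E'
from h import *
kt=np.array([0.5394,-0.1730,0.1289])
print("lat",kt@L)
lat=kt@L; th=np.radians(10.05)
print("grip", grip(th,.702,lat), "from knob top", kt-.02*(np.sin(th)*H+np.cos(th)*Z))
for sgn in (1,-1):
    for th_,ps,b in ((th,.702,.12),(th,.702,0),(np.radians(18),.702,0),(np.radians(18),.684,0),(0,.684,0),(0,.684,.1)):
        p,R=tcp(th_,ps,lat,sgn,b); q=manip.inverse_kinematics(p,R); print(sgn,None if q is None else np.round(q,2))
E
```

```text
lat -0.2147875349714307
grip [ 0.53496428 -0.1733491   0.11073446] from knob top [ 0.53592061 -0.17327383  0.10920688]
1 [-0.35  0.51  1.48 -0.07  1.32 -1.97]
1 [-0.36  0.62  1.62 -0.09  1.06 -1.97]
1 [-0.33  0.66  1.5  -0.13  1.28 -1.93]
1 [-0.35  0.63  1.55 -0.13  1.25 -1.94]
1 [-0.42  0.57  1.81 -0.    0.76 -2.07]
1 [-0.42  0.42  1.75 -0.    0.97 -2.07]
-1 [-0.35  0.51  1.48 -0.07  1.32  1.17]
-1 [-0.36  0.62  1.62 -0.09  1.06  1.18]
-1 [-0.33  0.66  1.5  -0.13  1.28  1.21]
-1 [-0.35  0.63  1.55 -0.13  1.25  1.21]
-1 [-0.42  0.57  1.81 -0.    0.76  1.07]
-1 [-0.42  0.42  1.75 -0.    0.97  1.07]
```

```bash
python3 - <<'E'
from h import *
lat=-.2148; th=np.radians(10.05)
p,R=tcp(th,.702,lat,-1,.12)
manip.move_ptp(p,R)
k=manip.get_calibration("wrist")
im,d=manip.grab_frame("wrist")
print(manip.current_time(), manip.current_ee_pos(),p)
np.savez("pics/w1.npz",d=d,**k)
cv2.imwrite("pics/w1.png",im[:,:,::-1])
cv2.imwrite("pics/w1b.png",cv2.convertScaleAbs(im[:,:,::-1],alpha=1.8))
E
```

```text
3.15 [ 0.55271437 -0.17128856  0.21024688] [ 0.55253618 -0.17197866  0.2101847 ]
```

View pics/w1b.png

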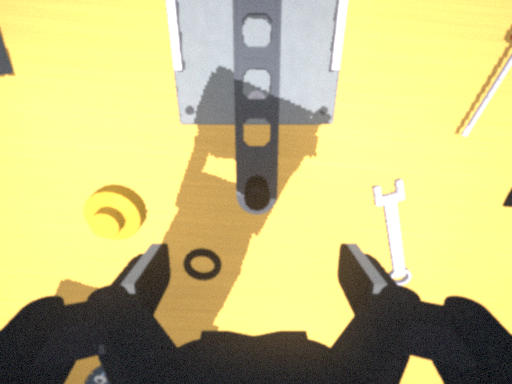

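The wrist view shows the bar upright in the image with the knob at (257,190) and the holes at (257,30), (257,82) and (257,132). The peg is hidden under the bar between the holes. I'll check the peg position in the scene image by projecting the estimate into it.

```bash
python3 - <<'E'
from h import *
lat=-.2148
# scene: project
k=manip.get_calibration("scene");K,Rc,t=k["camera_matrix"],k["R"],k["t"]
pr=lambda X:(lambda c:(K@c)[:2]/c[2])(Rc@X+t)
im=cv2.imread("pics/scene0.png")
big=cv2.resize(im[200:310,125:265],None,fx=5.7,fy=5.4,interpolation=cv2.INTER_CUBIC)
big=cv2.convertScaleAbs(big,alpha=1.8)
for s,c in ((.586,(0,0,255)),(.576,(0,255,0)),(.596,(255,0,0))):
    for r,z in ((0,.068),(0,.05),(0,.04)):
        a=pr(s*H+lat*L+z*Z); print(s,z,np.round(a,1))
        cv2.circle(big,(int((a[0]-125+.5)*5.7),int((a[1]-200+.5)*5.4)),3,c,-1)
# holes estimated
th=np.radians(10.05)
for dd in (50,92,134):
    r=.19-dd/1000
    X=(.702-r*np.cos(th))*H+lat*L+(.0505+r*np.sin(th))*Z
    a=pr(X);cv2.circle(big,(int((a[0]-125+.5)*5.7),int((a[1]-200+.5)*5.4)),3,(255,0,255),-1)
cv2.imwrite("pics/proj1.png",big)
# wrist knob top & holes
w=np.load("pics/w1.npz");d=w["d"];K,Rc,t=w["camera_matrix"],w["R"],w["t"]
v,u=np.mgrid[0:384,0:512]
P=(np.stack([(u-K[0,2])/K[0,0]*d,(v-K[1,2])/K[1,1]*d,d],-1)-t)@Rc
m=(P[...,2]>.122)&(P[...,2]<.135)&(abs(u-257)<20)&(abs(v-190)<30)
q=P[m];print("knob top",np.median(q,0),(q.min(0)+q.max(0))/2,len(q))
# bar: s along, lateral
m=(abs(u-257)<30)&(v<215)&(P[...,2]>.054)&(P[...,2]<.095)
q=P[m];s=q@H;f=np.polyfit(s,q[:,2],1);f=np.polyfit(s[abs(q[:,2]-np.polyval(f,s))<.004],q[:,2][abs(q[:,2]-np.polyval(f,s))<.004],1)
print("tilt",np.degrees(np.arctan(f[0])),"s range",s.min(),s.max(),"s at .053",(.053-f[1])/f[0])
# edges lateral as function s
for s0 in np.arange(.50,.70,.02):
    e=q[abs(s-s0)<.004]@L
    if len(e): print(round(s0,2),np.round((np.percentile(e,2)+np.percentile(e,98))/2,4),np.round(np.ptp(e),3))
# hole profile along lat
m=(abs(P@L-lat)<.004)&(v<185)&(v>0)
ss=(P@H)[m];zz=P[...,2][m];bar=abs(zz-np.polyval(f,ss))<.006
vr=v[m]
col=[ (r, 'B' if bar[vr==r].mean()>.5 else '.') for r in range(0,185) if (vr==r).any()]
print("".join(c for _,c in col))
E
```

```text
0.586 0.068 [178.  245.9]
0.586 0.05 [179.3 250.9]
0.586 0.04 [180.  253.5]
0.576 0.068 [173.6 242.9]
0.576 0.05 [175.  247.9]
0.576 0.04 [175.8 250.6]
0.596 0.068 [182.4 249. ]
0.596 0.05 [183.6 253.8]
0.596 0.04 [184.3 256.5]
knob top [ 0.5424631  -0.17454085  0.12796032] [ 0.54158442 -0.17454833  0.12645529] 521
tilt -10.10067304055722 s range 0.4889177341284387 0.6715118597230443 s at .053 0.6925820880665621
0.5 -0.2168 0.037
0.52 -0.2163 0.04
0.54 -0.2166 0.039
0.56 -0.2161 0.04
0.58 -0.2164 0.039
0.6 -0.2162 0.04
0.62 -0.2162 0.039
0.64 -0.2162 0.04
0.66 -0.216 0.039
BBBBBBBBBBBBBB................................BBBBBBBBBBBBBBBBBBBBBB..............................BBBBBBBBBBBBBBBBBBBB...........................BBBBBBBBBBBBBBBBBBBBBBBBBBBBBB.........
```

View pics/proj1.png

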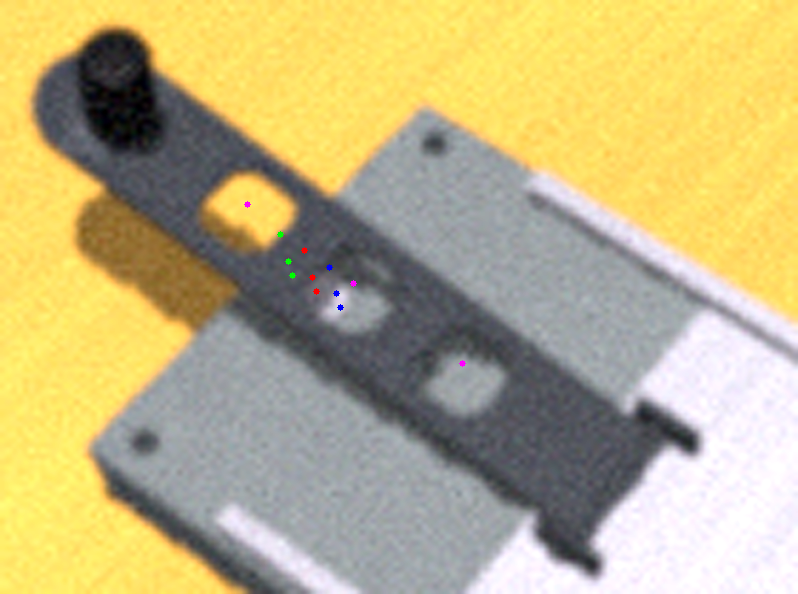

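The estimates agree: the peg is at s≈0.589, the pivot at s≈0.704, and the knob's lateral position is −0.2155. The shutter is therefore about 25 mm open and needs about 17 mm more. Now the grasp.

```bash
python3 - <<'E'
from h import *
lat=-.2155; th=np.radians(10.05)
p,R=tcp(th,.7043,lat,-1,0.0,.0495)
manip.move_l(p,R,max_speed=.12)
print(manip.current_time(),manip.current_ee_pos(),p,np.round(manip.current_force(),1))
manip.set_gripper(0.0,50)
print(manip.current_grip_width(),np.round(manip.current_force(),1),np.round(manip.current_ft_torque(),2),manip.current_time())
im,d=manip.grab_frame("wrist")
cv2.imwrite("pics/w2.png",cv2.convertScaleAbs(im[:,:,::-1],alpha=1.8))
E
```

```text
4.3083 [ 0.53449664 -0.1742833   0.09171437] [ 0.53400766 -0.17413905  0.091026  ] [ 0.7  0.1 -0.3]
0.24676638623253652 [-0.4 -6.9  0.8] [-0.88 -0.04  0.25] 4.9083
```

View pics/w2.png

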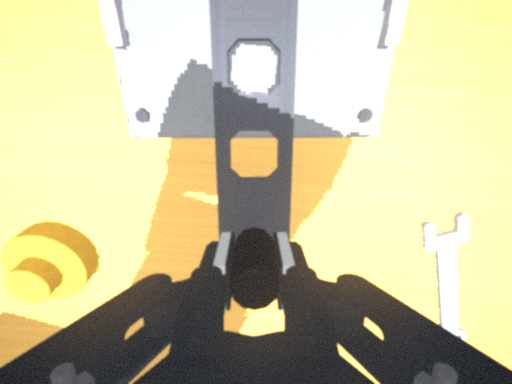

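The knob is gripped: the opening reads 21 mm, and the knob sits between the pads at about (255,270). Now I'll lift it along the pivot arc to 18° and look.

```bash
python3 - <<'E'
from h import *
lat=-.2162
# offset so that present TCP matches model at 10.05
for a in (14,18):
    p,R=tcp(np.radians(a),.7043,lat,-1,0.0,.0495)
    manip.move_l(p,R,max_speed=.1)
    print(a,manip.current_time(),np.round(manip.current_force(),1),np.round(manip.current_ft_torque(),2))
for c in ("scene","wrist","top"):
    if c=="wrist": np.savez("pics/w3k.npz",**manip.get_calibration("wrist"))
    im,d=manip.grab_frame(c); np.save(f"pics/{c}3.npy",d)
    cv2.imwrite(f"pics/{c}3.png",cv2.convertScaleAbs(im[:,:,::-1],alpha=1.8))
s=cv2.imread("pics/scene3.png")[180:310,110:270]
cv2.imwrite("pics/scene3z.png",cv2.resize(s,(738,600),interpolation=cv2.INTER_CUBIC))
s=cv2.imread("pics/top3.png")[130:262,270:370]
cv2.imwrite("pics/top3z.png",cv2.resize(s,(450,594),interpolation=cv2.INTER_CUBIC))
E
```

```text
14 5.2417 [ 2.4 -5.  -2.6] [-0.52 -0.59  0.16]
18 5.525 [ 2.7 -5.7 -1.3] [-0.73 -0.75  0.31]
```

View pics/scene3z.png

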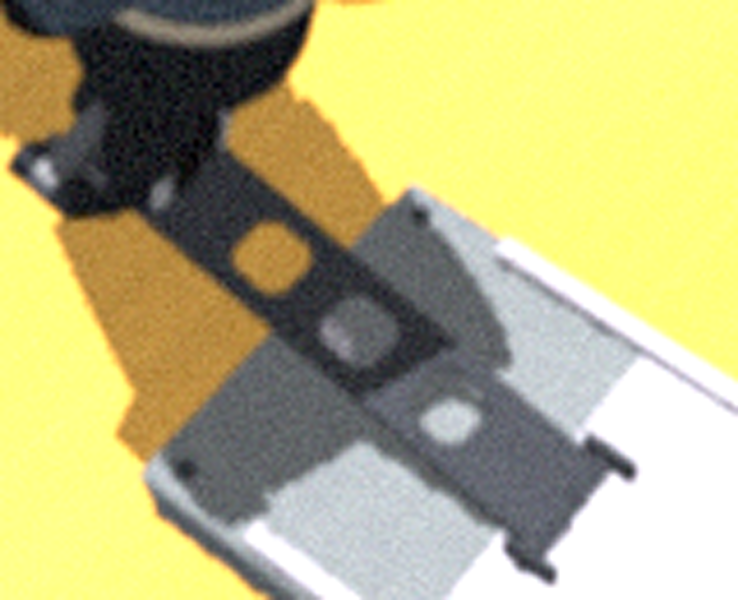

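View pics/wrist3.png

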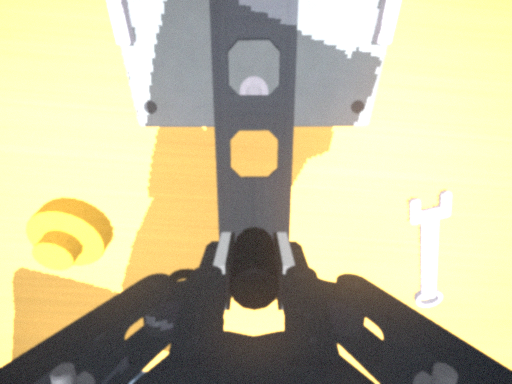

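The wrist view now shows the peg's tip through the middle hole, at about (254,85) with its near side hidden. I'll measure it from the depth image.

```bash
python3 - <<'E'
from h import *
w=np.load("pics/w3k.npz");d=np.load("pics/wrist3.npy");K,Rc,t=w["camera_matrix"],w["R"],w["t"]
v,u=np.mgrid[0:384,0:512]
P=(np.stack([(u-K[0,2])/K[0,0]*d,(v-K[1,2])/K[1,1]*d,d],-1)-t)@Rc
for r in range(36,104,3):
    print(r,f"s{(P[r,254]@H)*1000:.0f}"," ".join(f"{P[r,x,2]*1000:3.0f}" for x in range(222,290,3)))
m=(abs(u-254)<18)&(v>70)&(v<97)&(P[...,2]>.045)&(P[...,2]<.072)
q=P[m];print(len(q),"s",np.round(np.percentile(q@H,[0,5,50,95,100]),4),"lat",np.round(np.percentile(q@L,[0,5,50,95,100]),4),"z",np.round(np.percentile(q[:,2],[0,5,50,95,100]),4))
E
```

```text
36 s625  76  76  76  75  77  77  76  77  77  76  75  74  76  76  77  76  76  77  76  77  77  75  77
39 s624  76  76  77  76  77  75  74  73  74  73  73  73  73  74  75  73  75  77  76  76  76  77  76
42 s619  76  78  78  78  77  39  37  39  39  38  38  39  37  40  39  39  38  77  78  77  77  77  77
45 s617  78  78  77  78  38  38  39  39  38  37  39  38  38  38  39  39  37  38  78  78  77  77  78
48 s615  79  79  77  40  39  39  39  39  38  39  38  38  37  38  38  39  37  39  38  78  77  78  78
51 s614  79  77  74  38  38  38  39  39  37  39  39  39  38  38  38  38  38  38  40  74  79  78  77
54 s612  79  78  38  38  38  39  39  38  38  38  39  39  39  38  39  38  38  38  38  38  78  79  79
57 s610  79  78  38  39  37  39  39  38  38  37  39  38  39  39  39  40  39  38  38  39  79  79  79
60 s609  80  80  40  39  39  38  40  39  38  37  39  38  37  38  38  39  38  39  37  39  79  80  79
63 s607  79  79  38  37  39  38  39  40  39  40  39  39  39  39  37  38  38  38  37  75  79  81  80
66 s606  80  80  75  38  39  38  38  38  37  38  39  38  40  39  39  39  39  38  39  77  81  80  81

[... 628 characters left out ...]
 38  41  42  41  46  47  48  47  41  41  41  39  39  82  83  83  83  84
90 s596  83  84  84  83  84  39  42  42  41  54  54  56  54  43  41  42  38  84  84  83  85  83  83
93 s595  83  84  83  84  83  83  42  41  49  60  60  61  60  51  40  41  84  83  84  83  84  84  84
96 s600  85  84  85  84  84  84  84  84  85  85  85  85  84  84  84  84  84  83  85  86  84  84  85
99 s599  84  85  84  85  85  84  85  83  85  85  85  85  85  85  85  86  85  84  85  86  85  86  85
102 s598  84  85  85  87  85  86  86  85  85  85  85  85  85  85  85  85  86  85  85  86  85  85  85
116 s [0.5922 0.5937 0.5951 0.5958 0.596 ] lat [-0.221  -0.2202 -0.2161 -0.2126 -0.2118] z [0.045  0.0455 0.0539 0.0609 0.0621]
```

The peg's shutter-side surface is at s=0.5955, so its axis is at s≈0.5905 with lateral −0.2161, which agrees with the earlier estimates. Target pivot is s=0.6885, a pull of about 16 mm. I'll pull, then lower in steps while watching the force.

```bash
python3 - <<'E'
from h import *
lat=-.2165; ps=.6885
for a,pp in ((18,.696),(18,ps),(13,ps),(9,ps),(6,ps),(4,ps),(2,ps),(0.3,ps)):
    p,R=tcp(np.radians(a),pp,lat,-1,0.0,.0495)
    manip.move_l(p,R,max_speed=.08)
    f=manip.current_force()
    print(a,round(manip.current_time(),2),np.round(f,1),np.round(manip.current_ft_torque(),2),np.round(manip.current_ee_pos()-p,4))
    if np.linalg.norm(f)>25: print("STOP");break
for c in ("scene","wrist"):
    if c=="wrist": np.savez("pics/w4k.npz",**manip.get_calibration("wrist"))
    im,d=manip.grab_frame(c); np.save(f"pics/{c}4.npy",d)
    cv2.imwrite(f"pics/{c}4.png",cv2.convertScaleAbs(im[:,:,::-1],alpha=1.8))
s=cv2.imread("pics/scene4.png")[180:310,110:270]
cv2.imwrite("pics/scene4z.png",cv2.resize(s,(738,600),interpolation=cv2.INTER_CUBIC))
E
```

```text
18 5.92 [-1.4 -4.3  0.6] [-0.6   0.03  0.29] [-0.0008 -0.0002 -0.0004]
18 6.17 [-1.2 -5.5  0.6] [-0.64  0.03  0.32] [-0.0004 -0.0002 -0.0002]
13 6.53 [-1.  -4.9 -0.1] [-0.76  0.04  0.2 ] [-0.0005 -0.0002 -0.0003]
9 6.85 [-1.2 -5.2  0.8] [-0.82  0.05  0.17] [-0.0005 -0.0002 -0.0003]
6 7.12 [-1.2 -4.9 -0.3] [-0.76  0.07  0.12] [-0.0004 -0.0002 -0.0003]
4 7.38 [-0.9 -5.2  0.2] [-0.83  0.    0.07] [-0.0003 -0.0002 -0.0002]
2 7.62 [-2.5 -5.7 -0. ] [-0.87  0.05  0.06] [-0.0003 -0.0002 -0.0003]
0.3 7.88 [-0.9 -6.2 -0.3] [-0.74 -0.08  0.04] [-0.0001 -0.0002 -0.0001]
```

View pics/scene4z.png

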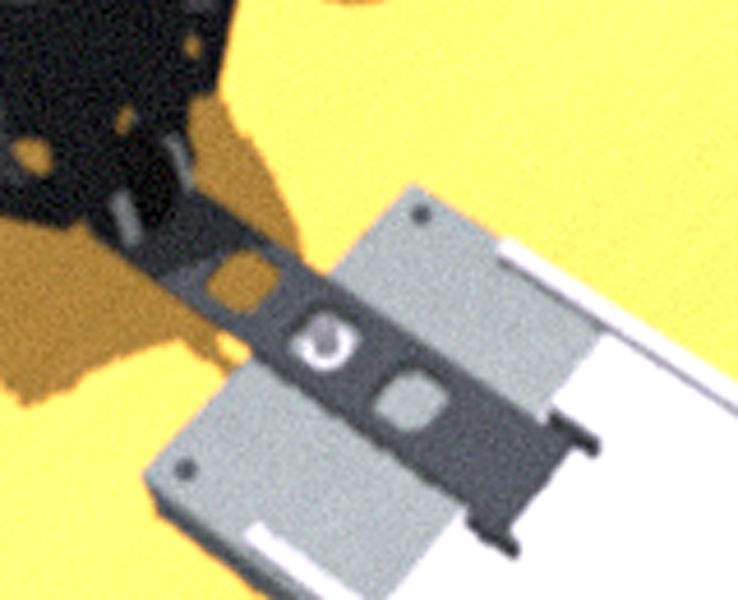

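View pics/wrist4.png

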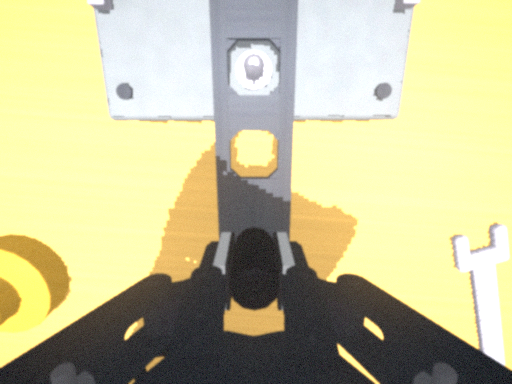

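Both views show the peg centred in the middle hole (wrist (254,68), with the tip protruding), and forces stayed low. I'll release, retreat straight up, and verify.

```bash
python3 - <<'E'
from h import *
manip.set_gripper(1.0)
p,R=tcp(np.radians(0.3),.6885,-.2165,-1,.13,.0495)
manip.move_l(p,None,max_speed=.12)
print(manip.current_time(),np.round(manip.current_force(),1),manip.current_grip_width())
np.savez("pics/w5k.npz",**manip.get_calibration("wrist"))
im,d=manip.grab_frame("wrist"); np.save("pics/wrist5.npy",d)
cv2.imwrite("pics/wrist5.png",cv2.convertScaleAbs(im[:,:,::-1],alpha=1.8))
w=np.load("pics/w5k.npz");K,Rc,t=w["camera_matrix"],w["R"],w["t"]
v,u=np.mgrid[0:384,0:512]
P=(np.stack([(u-K[0,2])/K[0,0]*d,(v-K[1,2])/K[1,1]*d,d],-1)-t)@Rc
s,l,z=P@H,P@L,P[...,2]
m=(abs(l+.2162)<.018)&(s>.48)&(s<.68)&(z>.047)&(z<.085)&(v<230)
X=np.column_stack([s[m],l[m],np.ones(m.sum())]);zz=z[m]
for i in range(5):
    c,*_=np.linalg.lstsq(X,zz,rcond=None);g=abs(X@c-zz)<.004;X,zz=X[g],zz[g]
print("tilts deg",np.degrees(c[:2]),"z mean",zz.mean(),len(zz))
m=(abs(l+.2162)<.012)&(abs(s-.59)<.012)&(z>.058)&(z<.075)
print("peg tip",m.sum(),s[m].mean() if m.any() else 0,l[m].mean() if m.any() else 0)
im,d=manip.grab_frame("top");cv2.imwrite("pics/top5.png",im[:,:,::-1])
E
```

```text
9.85 [-0.5  0.7 -0.1] 0.9984340215565085
tilts deg [-0.04339508 -0.00925507] z mean 0.0508669201621839 5188
peg tip 88 0.5904515028784693 -0.21621023997733876
```

View pics/wrist5.png

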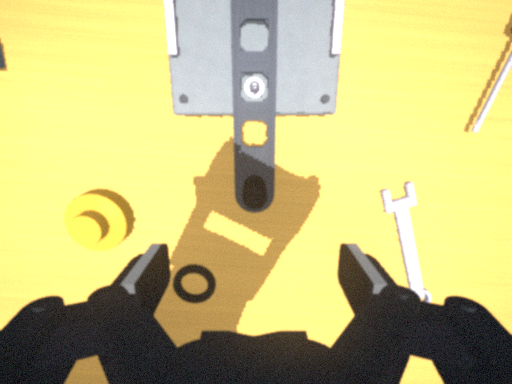

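View pics/top5.png

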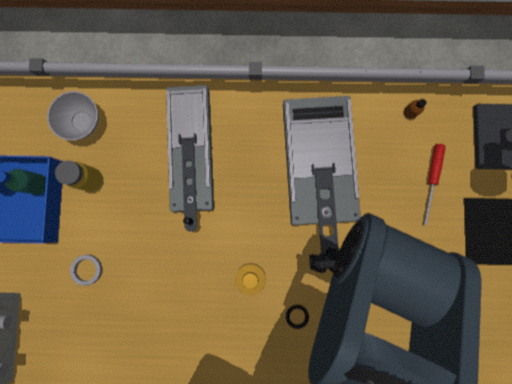

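The bar is flat (tilt 0.04°), with the peg centred in the middle hole at wrist (254,87). The gripper is clear, and the narrow intake's knob is still at top (189,221). I'm handing the job in.

```bash
python3 - <<'E'
from bench import manip
manip.sign_off(); print(manip.current_time())
E
```

```text
the job is handed in; nothing more can be done
the job is handed in; nothing more can be done
```

The wide shutter is set half open, with the middle hole of its stay bar down over the peg, and I have handed the job in. At the start the bar was leaning at 10° on the peg's tip with the shutter about 25 mm open. I gripped the knob, lifted the bar to 18°, pulled about 16 mm, lowered it flat, let go and retreated straight up.

**Last checks, before handing in:**
- **Bar:** it lies flat within 0.05°. Its top measured 51 mm above the table against 53 mm nominal, which is within the calibration error.
- **Fit:** the peg's tip is at s = 0.5905 m along the bar, the spot I was aiming the hole at. The wrist view shows it centred in the middle hole.
- **Gripper:** it is open and about 13 cm clear of the knob, with no contact force.
- **Narrow intake:** it sits at the same pixels as at the start.
- **Limits:** the last clock reading was 9.85 s of the 35 s allowed. The forces I read after each move stayed under 10 N.

No check failed. The only disagreement was a steady sideways force of 5–7 N during the grip, from being about 1 mm off centre on the knob.

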